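Show the learner: this brush, this colour, this panel

ROBOT

A 7-joint arm with a two-finger parallel gripper is mounted at the origin on the work surface. World frame = base frame: x ahead of the robot, y to its left, z up, the work surface at z = 0. Lengths are in m, angles in rad, forces in N, time in s.
With the tool pointing down it reaches from about 0.4 to 0.85 m from the base axis. Payload 4.5 kg.
Tool frame: the origin (TCP) lies midway between the tips of the shut fingers; the grasp point (between the pads) lies 19 mm behind it; z points along the fingers, y is the line along which they close (so a half turn about z gives the same grasp; the last joint's range is limited). The gripper opens to 88 mm and grips with 3 to 60 N. Pads are 18 mm wide; open, the fingers measure 123 mm over their backs; the gripper's body (75 mm by 187 mm) begins 45 mm behind the grasp point.
Start: joints at [1.231, 0.689, -0.195, 1.565, 0.157, 0.902, -0.215], TCP at [0.228, -0.582, 0.239] pointing down, gripper open.
Joint ranges: [-3.01, 3.01], [-0.46, 2.08], [-1.47, 1.51], [0.13, 2.56], [-1, 4.14], [0.04, 2.09], [-2.66, 2.66]. Speed limits (rad/s): [2.57, 2.57, 3.14, 3.14, 3.14, 3.14, 3.14].

INTERFACE

Orientations are given as a unit quaternion [x, y, z, w].
In Python, from plant import r gives the robot as it stands.
- The arm moves only by the tool carry_out, never from a script. Its argument "plan" is a list of rows, each an object with "rot": the turn, a rotation vector about the tool's x, y, z in rad, a list of three; "xyz": the shift along the tool's x, y, z in m, a list of three; "grip": the closure in counts, from 0 (fully open) to 255 (shut). In form: [{"rot": [wx, wy, wz], "xyz": [dx, dy, dz], "grip": grip}, ...]. A call has 1 to 8 rows; each row is the pose to reach, as a shift and turn from the pose commanded when the call began, along the tool's axes at that moment; what a row does not reach only later rows make up. A row lasts 1/12 s, in which the tool goes at most 41.7 mm and 7.16 degrees, less where a joint would pass 70% of its speed; a pose out of reach is approached as far as the arm can. A call with a gripper value outside its range is refused whole. The fingers move at their own pace and stop on an object; "squeeze" is the grip in N (left out, the last holds). Time passes only in rows, so rows that repeat a pose let the fingers close. It gives the time, the measured TCP pose, the force, the opening and the grip force at its end, in the units of the state.
- r.get_state(): the state, without advancing time (a new reading comes with each control period).
- r.snapshot(name): name is "side" or "top"; returns the picture (400x640x3 uint8, red, green, blue); there is no depth.
- r.camera_params(name): a dict with "fx", "fy", "cx", "cy" (pixels), "distortion" ([k1, k2, p1, p2, k3] as OpenCV has them; the pictures are not rectified), "position" and "attitude" of the camera in the world. Camera axes: x right, y down, z forward; pixel columns grow to the right and rows downward; lengths in m; the calibration is good to about 2 mm. A picture is of the moment at which its call begins. camera_params takes no time and is no camera call.
- r.finish_job(): hands the job in; it is judged then, once.
The state is a dict: "clock": time; "q": joint angles; "qd": joint speeds; "joint_torque": joint torques, N m; "tool_pos": TCP position; "eef_rot": TCP orientation; "contact_force": force on the tool from outside, world axes, zero at the start; "moment": the same for the moment, N m; "opening": opening from 0.0 (shut) to 1.0 (fully open); "finger_force": force on a finger pad.
Only numpy, scipy, OpenCV 4.12 (cv2) and the standard library are available. Lean on these libraries where they do the work, as an engineer would, in place of code of your own. Each camera call takes 0.05 s, during which the arm holds its last target. There are 200 camera calls.

TASK

Show the learner at the craft table her next step by pointing, touching nothing: hold the fingertips still about 2 cm above the head of the wide flat brush for two seconds, then in the same way above the cap of the red paint jar, then above the middle of the one bare panel on the box lid, and finish still pointing at that panel. Travel between them with the hand raised, so that you never point low over any other brush head, jar or panel, and leave everything lying where it is.

Things in the scene. Friction and masses are not known exactly. Their poses are not given: they have to be found in the camera images.
- wide_brush_head (a point): To point at: wide flat brush, 190 mm long, pale wooden handle, brown bristles 40 mm wide; lies with two others, 62 mm apart, heads the same way, on a cork mat 220 x 190 mm, 3 mm thick. Top 15 mm above the table. Point: top of the head (ferrule and bristles, 70 mm long), 60 mm from the brush's middle; x axis along the brush to the bristles, z up.
- thin_brush_head (a point): Another brush: thin, blue handle, dark bristles 8 mm wide, 190 mm long, top at 13 mm. Point: top of the head (ferrule and bristles, 70 mm long), 60 mm from the brush's middle; x axis along the brush to the bristles, z up. Beyond x 0.72 lie a hair dryer, a cup and a box, up to 90 mm high; by the right edge (y -0.68) stand a paint rack 260 mm high (x 0 to 0.3) and a pencil pot 145 mm high (x 0.62).
- medium_brush_head (a point): Another brush: blue handle, dark bristles 18 mm wide, 190 mm long, top at 13 mm. Point: top of the head (ferrule and bristles, 70 mm long), 60 mm from the brush's middle; x axis along the brush to the bristles, z up.
- red_jar_top (a point): To point at: closed screw-cap paint jar with a red cap and red body, 51 mm across, 62 mm tall; one of four in a 2 x 2 block, centres about 80 mm apart, in a low white tray (180 mm square, rim 14 mm high). This point is the centre of the cap's top, 68 mm above the table.
- blue_jar_top (a point): Another jar: closed screw-cap paint jar with a blue cap and blue body, 51 mm across, 62 mm tall; one of four in a 2 x 2 block, centres about 80 mm apart, in a low white tray (180 mm square, rim 14 mm high). This point is the centre of the cap's top, 68 mm above the table.
- yellow_jar_top (a point): Another jar: closed screw-cap paint jar with a yellow cap and yellow body, 51 mm across, 62 mm tall; one of four in a 2 x 2 block, centres about 80 mm apart, in a low white tray (180 mm square, rim 14 mm high). This point is the centre of the cap's top, 68 mm above the table.
- green_jar_top (a point): Another jar: closed screw-cap paint jar with a green cap and green body, 51 mm across, 62 mm tall; one of four in a 2 x 2 block, centres about 80 mm apart, in a low white tray (180 mm square, rim 14 mm high). This point is the centre of the cap's top, 68 mm above the table.
- bare_panel_top (a point): To point at: plain unpainted wood, no picture; 62 mm square, 4 mm thick, one of four in a 2 x 2 block, centres 74 mm apart, fixed on the red lid of a wooden box (170 mm square, 60 mm high, fixed to the table). This point is the centre of its upper face, 64 mm above the table.
- flower_panel_top (a point): Painted panel: red flower on white; 62 mm square, 4 mm thick, one of four in a 2 x 2 block, centres 74 mm apart, fixed on the red lid of a wooden box (170 mm square, 60 mm high, fixed to the table). This point is the centre of its upper face, 64 mm above the table.
- sun_panel_top (a point): Painted panel: yellow sun on sky blue; 62 mm square, 4 mm thick, one of four in a 2 x 2 block, centres 74 mm apart, fixed on the red lid of a wooden box (170 mm square, 60 mm high, fixed to the table). This point is the centre of its upper face, 64 mm above the table.
- leaf_panel_top (a point): Painted panel: green leaf on pink; 62 mm square, 4 mm thick, one of four in a 2 x 2 block, centres 74 mm apart, fixed on the red lid of a wooden box (170 mm square, 60 mm high, fixed to the table). This point is the centre of its upper face, 64 mm above the table.

How it is judged:
By the outcome, as a careful person would: the job done as asked, in the order asked, and still so for the second after the job is handed in, with the robot touching nothing.
It also fails if it takes over 62 s, if anything falls off the work surface, if the arm or the gripper's body presses on something with over 40 N, if the wrist force passes 120 N, or if a joint passes its speed limit or range.

## Working session

There is one attempt and no reset: what is moved stays moved. The work goes in short steps, Python scripts to look and compute and a tool call to move; the robot and the scene stay as the last step left them, time stands still between calls to the robot, and variables do not carry over. Pictures are saved under pics/ and viewed, at most 10 in all, crops included, and the job is handed in when it is done.

Besides the shell and the picture viewer there is one more tool, called after "Emit:" as a command line: name --argument value ..., lists and objects as JSON in quotes. carry_out: Moves the arm, as the interface text tells. Its arguments: {"type":"object","properties":{"plan":{"type":"array"},"squeeze":{"type":"number"}},"required":["plan"]}

```bash
mkdir -p pics
python3 - <<'E'
from plant import r
import cv2
for n in ("top","side"):
    im=r.snapshot(n); cv2.imwrite(f"pics/{n}0.png",im[:,:,::-1]); print(n,r.camera_params(n))
s=r.get_state(); print(s)
E
```

```text
top {'fx': 392.20271564532254, 'fy': 392.20271564532254, 'cx': 319.96045772936554, 'cy': 201.98888396477597, 'distortion': array([-0.02378555,  0.        ,  0.        ,  0.        ,  0.        ]), 'position': array([ 0.33295618, -0.00188023,  1.0030035 ]), 'attitude': array([-0.70121939,  0.70698986, -0.06080814,  0.06898609])}
side {'fx': 414.82797628233743, 'fy': 414.82797628233743, 'cx': 321.6627424614726, 'cy': 197.5354199005369, 'distortion': array([-0.10698262,  0.        ,  0.        ,  0.        ,  0.        ]), 'position': array([0.2251747 , 0.85803498, 0.89874232]), 'attitude': array([-0.15507144,  0.89823406, -0.40611158,  0.06482126])}
{'clock': 0.1, 'q': array([ 1.23076822,  0.68987992, -0.19453704,  1.56622387,  0.15728631,
        0.90250561, -0.21512846]), 'qd': array([-4.50569792e-04, -1.92892331e-03,  3.26116284e-05, -3.87084130e-03,
        8.63263812e-04,  1.24369021e-04,  1.39036701e-03]), 'joint_torque': array([-2.65305942e-03, -5.28496134e+01, -1.27141111e+00, -1.53834665e+01,
       -5.25817007e-02,  2.00795541e-03,  3.44322859e-05]), 'tool_pos': array([ 0.22800453, -0.58132355,  0.23800757]), 'eef_rot': array([ 9.82577352e-01,  1.85852322e-01, -1.99929555e-04, -7.88348949e-04]), 'contact_force': array([ 0.00844223,  0.5273929 , -0.3479232 ]), 'moment': array([-0.003397  , -0.01582688,  0.01171158]), 'finger_force': 0.0, 'opening': 1.0001566078077797}
```

View pics/top0.png

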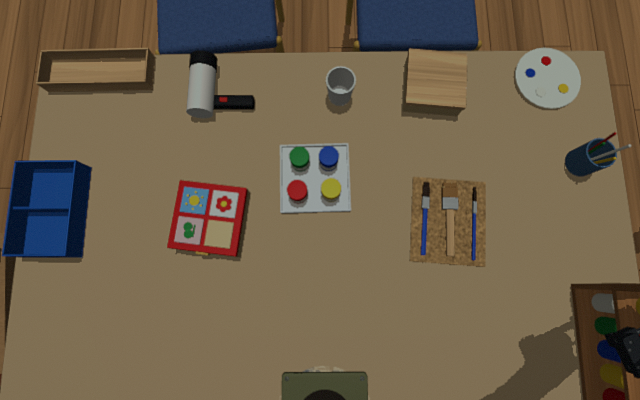

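View pics/side0.png

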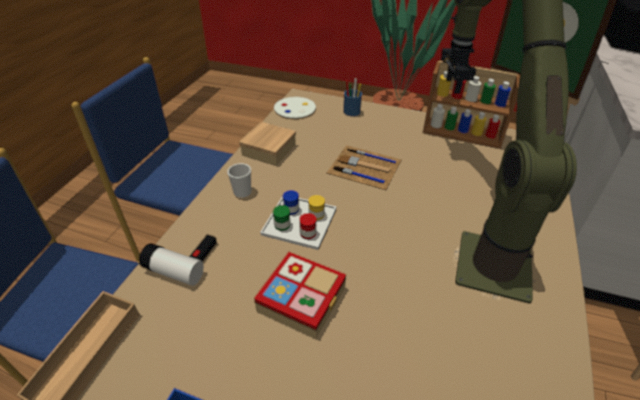

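The top view shows the wide brush with its head at about (450,196), the red cap at (297,190) and the bare panel at (218,234). The hand is beside the paint rack at lower right. The side view shows all three targets as well, with the red jar at (308,222) and the bare panel at (323,278).

```bash
cat > h.py <<'E'
import numpy as np, cv2
from scipy.spatial.transform import Rotation as R
from plant import r
def cast(n,uv,z):
    p=r.camera_params(n); K=np.array([[p['fx'],0,p['cx']],[0,p['fy'],p['cy']],[0,0,1]])
    a=cv2.undistortPoints(np.array(uv,float).reshape(-1,1,2),K,np.array(p['distortion'])).reshape(-1,2)
    d=R.from_quat(p['attitude']).apply(np.c_[a,np.ones(len(a))]); o=p['position']
    return o+d*((z-o[2])/d[:,2])[:,None]
def blobs(im,lo,hi,box,amin=40):
    hsv=cv2.cvtColor(im,cv2.COLOR_BGR2HSV); x0,y0,x1,y1=box
    m=np.zeros(hsv.shape[:2],np.uint8); m[y0:y1,x0:x1]=cv2.inRange(hsv,lo,hi)[y0:y1,x0:x1]
    cs,_=cv2.findContours(m,cv2.RETR_EXTERNAL,cv2.CHAIN_APPROX_NONE)
    return [c for c in cs if cv2.contourArea(c)>amin]
E
python3 - <<'E'
from h import *
t=cv2.imread('pics/top0.png'); s=cv2.imread('pics/side0.png')
def show(l,n,cs,z):
    for c in cs:
        q=cv2.minAreaRect(c); (u,v),rad=cv2.minEnclosingCircle(c)
        print(l,n,'area',cv2.contourArea(c),'rect',np.round(q[0],1),np.round(q[1],1),'xyz',cast(n,[q[0]],z).round(4)[0],'bbox',cv2.boundingRect(c), 'sizes mm',[round(1e3*np.linalg.norm(a)) for a in np.diff(cast(n,cv2.boxPoints(q)[:3],z),axis=0)])
for l,lo,hi in [('red',(0,150,60),(8,255,255)),('red2',(170,150,60),(180,255,255)),('yel',(22,130,60),(35,255,255)),('grn',(45,100,30),(80,255,255)),('blu',(105,130,40),(130,255,255))]:
    show(l,'top',blobs(t,lo,hi,(281,144,349,212)),.068)
    show(l,'side',blobs(s,lo,hi,(262,188,336,245)),.068)
show('bare','top',blobs(t,(12,40,110),(30,150,255),(200,216,238,250)),.064)
show('bare','side',blobs(s,(10,40,110),(30,150,255),(306,262,342,296)),.064)
show('handle','top',blobs(t,(8,60,150),(25,170,255),(440,205,462,262)),.012)
print(cv2.cvtColor(t,cv2.COLOR_BGR2HSV)[178:262:4,450].tolist())
c=lambda im,x,y,w,h:cv2.resize(im[y:y+h,x:x+w],(390,290),interpolation=cv2.INTER_CUBIC)
cv2.imwrite('pics/crops.png',np.vstack([np.hstack([c(t,400,170,100,100*290//390+25),c(t,270,135,95,82)]),np.hstack([c(t,165,175,95,82),c(s,320,140,95,60)])]))
E
```

```text
red top area 270.0 rect [297. 190.] [20. 18.] xyz [0.5371 0.0642 0.068 ] bbox (288, 180, 19, 21) sizes mm [44, 50]
red side area 202.0 rect [308.  221.5] [16. 17.] xyz [0.5319 0.0777 0.068 ] bbox (300, 213, 17, 18) sizes mm [69, 46]
yel top area 292.0 rect [331. 189.] [20. 18.] xyz [ 0.5388 -0.0188  0.068 ] bbox (322, 179, 19, 21) sizes mm [44, 50]
yel side area 199.0 rect [316.5 203. ] [16. 15.] xyz [ 0.5358 -0.0041  0.068 ] bbox (309, 195, 16, 17) sizes mm [46, 71]
grn top area 293.0 rect [299. 157.] [20. 18.] xyz [0.6208 0.0596 0.068 ] bbox (290, 147, 19, 21) sizes mm [45, 52]
grn side area 198.5 rect [281.5 213.6] [16.5 15.8] xyz [0.6155 0.0736 0.068 ] bbox (273, 205, 17, 18) sizes mm [47, 69]
blu top area 294.0 rect [328.  156.5] [21. 18.] xyz [ 0.6213 -0.0124  0.068 ] bbox (319, 146, 19, 22) sizes mm [45, 54]
blu side area 160.5 rect [290. 198.] [14. 14.] xyz [0.6187 0.002  0.068 ] bbox (283, 191, 15, 15) sizes mm [43, 64]
bare top area 618.5 rect [218.6 233.7] [25.7 26.6] xyz [0.4322 0.2533 0.064 ] bbox (204, 220, 30, 29) sizes mm [64, 63]
bare side area 490.0 rect [321.  279.7] [26.5 21.8] xyz [0.43   0.2556 0.064 ] bbox (306, 267, 32, 27) sizes mm [67, 70]
bare side area 105.5 rect [329.  266.5] [ 9. 24.] xyz [0.4247 0.209  0.064 ] bbox (317, 262, 25, 10) sizes mm [62, 30]
[[19, 84, 128], [17, 136, 116], [16, 146, 105], [16, 149, 103], [17, 150, 102], [78, 10, 127], [72, 10, 123], [75, 12, 123], [17, 113, 142], [17, 109, 143], [18, 109, 141], [17, 106, 142], [17, 109, 141], [18, 109, 141], [17, 112, 141], [18, 112, 139], [17, 108, 139], [18, 108, 139], [17, 111, 138], [17, 108, 139], [17, 132, 114]]
```

View pics/crops.png

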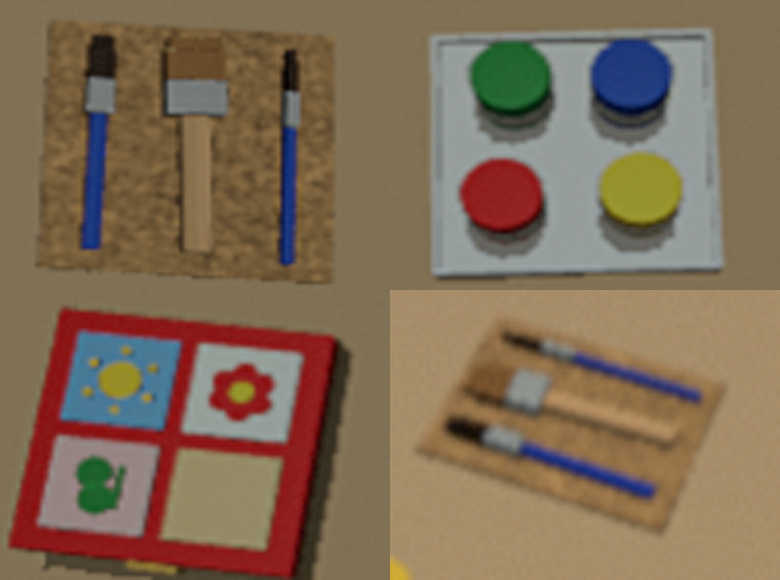

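The crops show the wide brush spanning rows 183 to 255 at column 450.5, with the ferrule ending at about row 209. The red cap is centred near (297,189.5), and the bare panel is the plain lower-right one.

Run:
```python
from h import *
b=cast('top',[[450.4,183],[450.4,209.2],[450.7,255.3]],.013)
print('brush len',np.linalg.norm(b[0]-b[2]),'head',np.linalg.norm(b[0]-b[1]),b.round(3))
u=(b[0]-b[2])/np.linalg.norm(b[0]-b[2]); B=(b[0]+b[2])/2+.06*u
S=cast('side',[[320+503/390*95-122-.0,0]],.01) if 0 else None
# side view of the brush: head centre in crop at about (505,388) -> pixel
px=[320+(508-390)/390*95,140+(386-290)/290*60]; print('side px',px,'side brush',cast('side',[px],.015).round(3))
J=cast('top',[[297,189.5]],.068)[0]; P=cast('top',[[218.6,233.7]],.064)[0]
p=r.camera_params('side');Rw=R.from_quat(p['attitude']).inv()
K=np.array([[p['fx'],0,p['cx']],[0,p['fy'],p['cy']],[0,0,1]])
print('proj to side',cv2.projectPoints(np.array([B,J,P]),Rw.as_rotvec(),-Rw.apply(p['position']),K,p['distortion'])[0].reshape(-1,2).round(1))
B[2],J[2],P[2]=.035,.088,.084
s=r.get_state(); T=R.from_quat(s['eef_rot']); q=np.array(s['tool_pos'])
print('B',B,'J',J,'P',P)
for n,a,c in [('start->aboveB',q,[B[0],B[1],q[2]]),('B->J',B,J),('J->P',J,P)]:
    print(n,T.inv().apply(np.array(c)-a).round(4))
im=cv2.imread('pics/side0.png')[180:310,240:370]; cv2.imwrite('pics/sc.png',cv2.resize(im,(585,585),interpolation=cv2.INTER_CUBIC))
```

```text
brush len 0.18589338856877619 head 0.06882755799630672 [[ 0.564 -0.329  0.013]
 [ 0.495 -0.324  0.013]
 [ 0.378 -0.317  0.013]]
side px [348.7435897435897, 159.86206896551724] side brush [[ 0.525 -0.316  0.015]]
proj to side [[348.  158.3]
 [307.6 217.8]
 [320.5 278.8]]
B [ 0.53099974 -0.32679845  0.035     ] J [0.53837561 0.0642009  0.088     ] P [0.43209946 0.25335507 0.084     ]
start->aboveB [ 3.750e-01 -1.263e-01  2.000e-04]
B->J [ 0.1497 -0.3614 -0.0524]
J->P [-0.0298 -0.2149  0.0044]
```

View pics/sc.png

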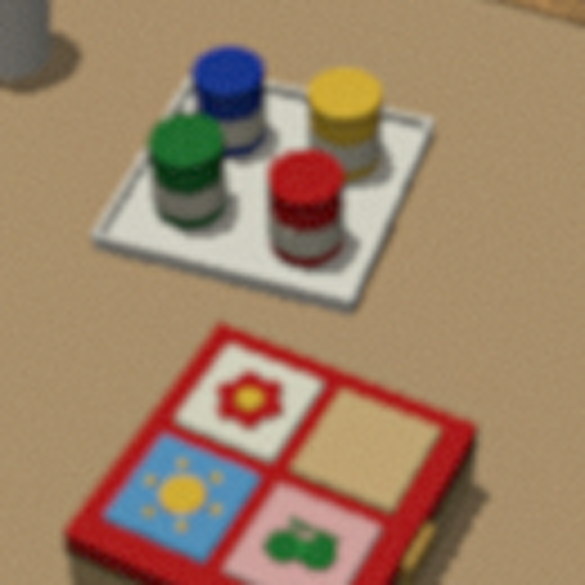

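Emit:
carry_out --plan '[{"rot":[0,0,0],"xyz":[0,0,-0.02],"grip":0},{"rot":[0,0,0],"xyz":[0,0,-0.04],"grip":0},{"rot":[0,0,0],"xyz":[0,0,-0.06],"grip":0},{"rot":[0,0,0],"xyz":[0,0,-0.07],"grip":0},{"rot":[0,0,0],"xyz":[0,0,-0.07],"grip":0}]'

```text
clock: 0.52
tool_pos: [0.2288, -0.5829, 0.3108]
eef_rot: [0.983, 0.186, 0.001, 0.002]
contact_force: [-0.1, -0.7, -0.2]
opening: 0.999
finger_force: 0.0
```

The side view agrees with the top-view points to within about 2 px (cap top at (308,220), bare panel at (321,280)). I'll use averaged targets: B (0.529,-0.323), J (0.537,0.066), P (0.431,0.254).

Emit:
carry_out --plan '[{"rot":[0,0,0],"xyz":[0.02,-0.007,0],"grip":255},{"rot":[0,0,0],"xyz":[0.048,-0.017,0],"grip":255},{"rot":[0,0,0],"xyz":[0.076,-0.027,0],"grip":255},{"rot":[0,0,0],"xyz":[0.104,-0.037,0],"grip":255},{"rot":[0,0,0],"xyz":[0.132,-0.047,0],"grip":255},{"rot":[0,0,0],"xyz":[0.16,-0.057,0],"grip":255},{"rot":[0,0,0],"xyz":[0.18,-0.064,0],"grip":255},{"rot":[0,0,0],"xyz":[0.187,-0.066,0],"grip":255}]'

```text
clock: 1.18
tool_pos: [0.3814, -0.448, 0.3074]
eef_rot: [0.982, 0.189, 0.001, -0.002]
contact_force: [0.0, 0.1, 0.4]
opening: 0.419
finger_force: 0.0
```

Emit:
carry_out --plan '[{"rot":[0,0,0],"xyz":[0.02,-0.007,0],"grip":255},{"rot":[0,0,0],"xyz":[0.048,-0.017,0],"grip":255},{"rot":[0,0,0],"xyz":[0.076,-0.027,0],"grip":255},{"rot":[0,0,0],"xyz":[0.104,-0.037,0],"grip":255},{"rot":[0,0,0],"xyz":[0.132,-0.047,0],"grip":255},{"rot":[0,0,0],"xyz":[0.16,-0.057,0],"grip":255},{"rot":[0,0,0],"xyz":[0.18,-0.064,0],"grip":255},{"rot":[0,0,0],"xyz":[0.187,-0.066,0],"grip":255}]'

```text
clock: 1.85
tool_pos: [0.5303, -0.3194, 0.3076]
eef_rot: [0.982, 0.188, 0.0, -0.001]
contact_force: [1.0, -0.8, 0.3]
opening: 0.005
finger_force: 0.0
```

Emit:
carry_out --plan '[{"rot":[0,0,0],"xyz":[-0.002,0.003,0.02],"grip":255},{"rot":[0,0,0],"xyz":[-0.002,0.003,0.05],"grip":255},{"rot":[0,0,0],"xyz":[-0.002,0.003,0.08],"grip":255},{"rot":[0,0,0],"xyz":[-0.002,0.003,0.11],"grip":255},{"rot":[0,0,0],"xyz":[-0.002,0.003,0.14],"grip":255},{"rot":[0,0,0],"xyz":[-0.002,0.003,0.17],"grip":255},{"rot":[0,0,0],"xyz":[-0.002,0.003,0.19],"grip":255},{"rot":[0,0,0],"xyz":[-0.002,0.003,0.2],"grip":255}]'

```text
clock: 2.52
tool_pos: [0.5237, -0.3271, 0.1051]
eef_rot: [0.983, 0.185, -0.003, -0.001]
contact_force: [0.3, -0.3, -0.3]
opening: 0.003
finger_force: 0.0
```

Emit:
carry_out --plan '[{"rot":[0,0,0],"xyz":[0,0,0.015],"grip":255},{"rot":[0,0,0],"xyz":[0,0,0.03],"grip":255},{"rot":[0,0,0],"xyz":[0,0,0.045],"grip":255},{"rot":[0,0,0],"xyz":[0,0,0.058],"grip":255},{"rot":[0,0,0],"xyz":[0,0,0.066],"grip":255},{"rot":[0,0,0],"xyz":[0,0,0.07],"grip":255},{"rot":[0,0,0],"xyz":[0,0,0.072],"grip":255},{"rot":[0,0,0],"xyz":[0,0,0.072],"grip":255}]'

```text
clock: 3.18
tool_pos: [0.5275, -0.3262, 0.0368]
eef_rot: [0.983, 0.186, 0.0, 0.0]
contact_force: [-0.9, -0.6, 0.4]
opening: 0.01
finger_force: 0.0
```

Emit:
carry_out --plan '[{"rot":[0,0,0],"xyz":[0,0,0.001],"grip":255},{"rot":[0,0,0],"xyz":[0,0,0.001],"grip":255},{"rot":[0,0,0],"xyz":[0,0,0.001],"grip":255},{"rot":[0,0,0],"xyz":[0,0,0.001],"grip":255},{"rot":[0,0,0],"xyz":[0,0,0.001],"grip":255},{"rot":[0,0,0],"xyz":[0,0,0.001],"grip":255},{"rot":[0,0,0],"xyz":[0,0,0.001],"grip":255},{"rot":[0,0,0],"xyz":[0,0,0.001],"grip":255}]'

```text
clock: 3.85
tool_pos: [0.5275, -0.3259, 0.0358]
eef_rot: [0.983, 0.186, 0.0, 0.0]
contact_force: [-0.1, -0.5, -0.3]
opening: 0.008
finger_force: 0.0
```

Run:
```python
from h import *
im=r.snapshot('side')[:,:,::-1]; t=r.snapshot('top')[:,:,::-1]
cv2.imwrite('pics/b1.png',np.hstack([cv2.resize(im[100:220,300:420],(390,390)),cv2.resize(t[130:280,380:530],(390,390))]))
print(np.mean([r.get_state()['tool_pos'] for _ in range(3)],0))
```

```text
[ 0.52746936 -0.32592708  0.03574567]
```

View pics/b1.png

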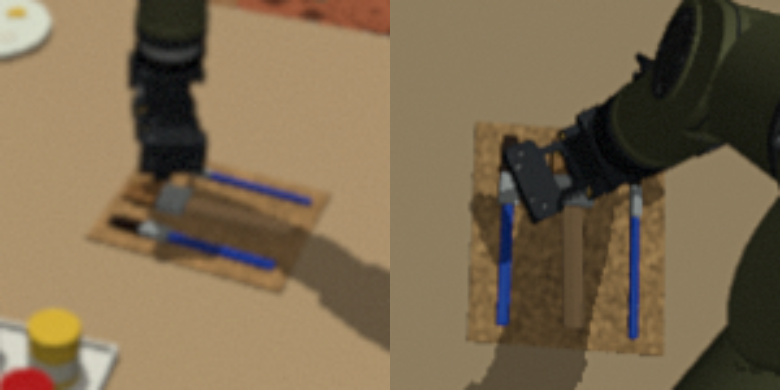

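The side view shows the shut fingers hovering just above the wide brush's ferrule and bristles, around crop (165,180), with nothing disturbed. I'll keep holding.

Emit:
carry_out --plan '[{"rot":[0,0,0],"xyz":[0,0,0],"grip":255},{"rot":[0,0,0],"xyz":[0,0,0],"grip":255},{"rot":[0,0,0],"xyz":[0,0,0],"grip":255},{"rot":[0,0,0],"xyz":[0,0,0],"grip":255},{"rot":[0,0,0],"xyz":[0,0,0],"grip":255},{"rot":[0,0,0],"xyz":[0,0,0],"grip":255},{"rot":[0,0,0],"xyz":[0,0,0],"grip":255},{"rot":[0,0,0],"xyz":[0,0,0],"grip":255}]'

```text
clock: 4.62
tool_pos: [0.5275, -0.3259, 0.0357]
eef_rot: [0.983, 0.186, -0.0, 0.0]
contact_force: [0.2, -0.6, 0.4]
opening: 0.005
finger_force: 0.0
```

Emit:
carry_out --plan '[{"rot":[0,0,0],"xyz":[0,0,0],"grip":255},{"rot":[0,0,0],"xyz":[0,0,0],"grip":255},{"rot":[0,0,0],"xyz":[0,0,0],"grip":255},{"rot":[0,0,0],"xyz":[0,0,0],"grip":255},{"rot":[0,0,0],"xyz":[0,0,0],"grip":255},{"rot":[0,0,0],"xyz":[0,0,0],"grip":255},{"rot":[0,0,0],"xyz":[0,0,0],"grip":255},{"rot":[0,0,0],"xyz":[0,0,0],"grip":255}]'

```text
clock: 5.28
tool_pos: [0.5275, -0.3259, 0.0357]
eef_rot: [0.983, 0.186, 0.0, 0.0]
contact_force: [0.2, -0.4, 0.0]
opening: 0.005
finger_force: 0.0
```

Emit:
carry_out --plan '[{"rot":[0,0,0],"xyz":[0,0,0],"grip":255},{"rot":[0,0,0],"xyz":[0,0,0],"grip":255},{"rot":[0,0,0],"xyz":[0,0,0],"grip":255},{"rot":[0,0,0],"xyz":[0,0,0],"grip":255},{"rot":[0,0,0],"xyz":[0,0,0],"grip":255},{"rot":[0,0,0],"xyz":[0,0,0],"grip":255},{"rot":[0,0,0],"xyz":[0,0,0],"grip":255},{"rot":[0,0,0],"xyz":[0,0,0],"grip":255}]'

```text
clock: 5.95
tool_pos: [0.5275, -0.3259, 0.0357]
eef_rot: [0.983, 0.186, 0.0, 0.0]
contact_force: [-0.8, -0.2, 0.1]
opening: 0.006
finger_force: 0.0
```

Emit:
carry_out --plan '[{"rot":[0,0,0],"xyz":[0,0,-0.02],"grip":255},{"rot":[0,0,0],"xyz":[0,0,-0.05],"grip":255},{"rot":[0,0,0],"xyz":[0,0,-0.08],"grip":255},{"rot":[0,0,0],"xyz":[0,0,-0.11],"grip":255},{"rot":[0,0,0],"xyz":[0,0,-0.14],"grip":255},{"rot":[0,0,0],"xyz":[0,0,-0.17],"grip":255},{"rot":[0,0,0],"xyz":[0,0,-0.19],"grip":255},{"rot":[0,0,0],"xyz":[0,0,-0.195],"grip":255}]'

```text
clock: 6.62
tool_pos: [0.5293, -0.3269, 0.2348]
eef_rot: [0.983, 0.186, 0.003, 0.002]
contact_force: [-0.4, 0.3, -0.7]
opening: 0.005
finger_force: 0.0
```

Emit:
carry_out --plan '[{"rot":[0,0,0],"xyz":[0.008,-0.019,0],"grip":255},{"rot":[0,0,0],"xyz":[0.018,-0.043,0],"grip":255},{"rot":[0,0,0],"xyz":[0.029,-0.069,0],"grip":255},{"rot":[0,0,0],"xyz":[0.04,-0.095,0],"grip":255},{"rot":[0,0,0],"xyz":[0.051,-0.121,0],"grip":255},{"rot":[0,0,0],"xyz":[0.062,-0.148,0],"grip":255},{"rot":[0,0,0],"xyz":[0.071,-0.17,0],"grip":255},{"rot":[0,0,0],"xyz":[0.076,-0.181,0],"grip":255}]'

```text
clock: 7.28
tool_pos: [0.5315, -0.1255, 0.2298]
eef_rot: [0.982, 0.188, -0.001, -0.001]
contact_force: [-0.4, 0.3, 0.5]
opening: 0.006
finger_force: 0.0
```

Emit:
carry_out --plan '[{"rot":[0,0,0],"xyz":[0.008,-0.019,0],"grip":255},{"rot":[0,0,0],"xyz":[0.018,-0.043,0],"grip":255},{"rot":[0,0,0],"xyz":[0.029,-0.069,0],"grip":255},{"rot":[0,0,0],"xyz":[0.04,-0.095,0],"grip":255},{"rot":[0,0,0],"xyz":[0.051,-0.121,0],"grip":255},{"rot":[0,0,0],"xyz":[0.062,-0.148,0],"grip":255},{"rot":[0,0,0],"xyz":[0.071,-0.17,0],"grip":255},{"rot":[0,0,0],"xyz":[0.076,-0.181,0],"grip":255}]'

```text
clock: 7.95
tool_pos: [0.5365, 0.0697, 0.2301]
eef_rot: [0.982, 0.188, -0.0, -0.001]
contact_force: [-0.4, -0.1, -0.3]
opening: 0.005
finger_force: 0.0
```

Emit:
carry_out --plan '[{"rot":[0,0,0],"xyz":[0,0,0],"grip":255},{"rot":[0,0,0],"xyz":[0,0,0],"grip":255},{"rot":[0,0,0],"xyz":[0,0,0],"grip":255}]'

```text
clock: 8.2
tool_pos: [0.5368, 0.0638, 0.2304]
eef_rot: [0.983, 0.184, -0.0, 0.001]
contact_force: [-0.4, -0.9, 0.8]
opening: 0.005
finger_force: 0.0
```

Now down by 0.142 to z 0.088.

Emit:
carry_out --plan '[{"rot":[0,0,0],"xyz":[0.001,-0.001,0.015],"grip":255},{"rot":[0,0,0],"xyz":[0.001,-0.001,0.04],"grip":255},{"rot":[0,0,0],"xyz":[0.001,-0.001,0.065],"grip":255},{"rot":[0,0,0],"xyz":[0.001,-0.001,0.09],"grip":255},{"rot":[0,0,0],"xyz":[0.001,-0.001,0.112],"grip":255},{"rot":[0,0,0],"xyz":[0.001,-0.001,0.128],"grip":255},{"rot":[0,0,0],"xyz":[0.001,-0.001,0.138],"grip":255},{"rot":[0,0,0],"xyz":[0.001,-0.001,0.142],"grip":255}]'

```text
clock: 8.87
tool_pos: [0.5367, 0.0657, 0.0873]
eef_rot: [0.983, 0.185, -0.001, 0.001]
contact_force: [-0.5, -0.2, 0.6]
opening: 0.009
finger_force: 0.0
```

Emit:
carry_out --plan '[{"rot":[0,0,0],"xyz":[0,0,0],"grip":255},{"rot":[0,0,0],"xyz":[0,0,0],"grip":255},{"rot":[0,0,0],"xyz":[0,0,0],"grip":255},{"rot":[0,0,0],"xyz":[0,0,0],"grip":255}]'

```text
clock: 9.2
tool_pos: [0.5381, 0.0678, 0.0897]
eef_rot: [0.983, 0.186, 0.001, 0.0]
contact_force: [-1.1, 0.6, 0.1]
opening: 0.002
finger_force: 0.0
```

Run:
```python
from h import *
im=r.snapshot('side')[:,:,::-1]; t=r.snapshot('top')[:,:,::-1]
cv2.imwrite('pics/j1.png',np.hstack([cv2.resize(im[140:260,240:360],(390,390)),cv2.resize(t[110:260,240:390],(390,390))]))
```

```text
(no output)
```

View pics/j1.png

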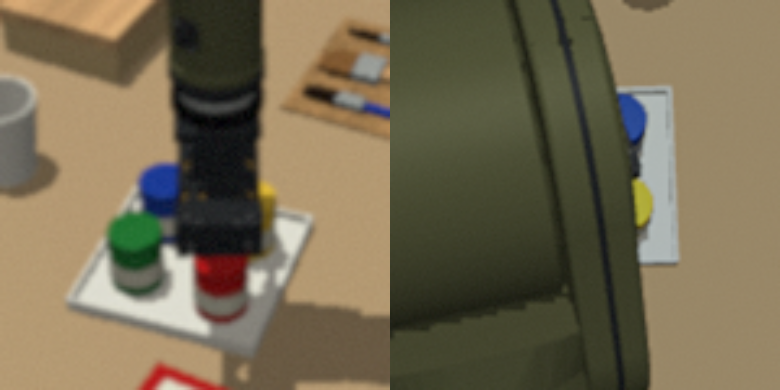

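The side view shows the shut fingers centred over the red cap, at about crop (220,245), and the jars are unmoved. I'll hold here, then lift and go across.

Emit:
carry_out --plan '[{"rot":[0,0,0],"xyz":[0,0,0],"grip":255},{"rot":[0,0,0],"xyz":[0,0,0],"grip":255},{"rot":[0,0,0],"xyz":[0,0,0],"grip":255},{"rot":[0,0,0],"xyz":[0,0,0],"grip":255},{"rot":[0,0,0],"xyz":[0,0,0],"grip":255},{"rot":[0,0,0],"xyz":[0,0,0],"grip":255},{"rot":[0,0,0],"xyz":[0,0,0],"grip":255},{"rot":[0,0,0],"xyz":[0,0,0],"grip":255}]'

```text
clock: 9.97
tool_pos: [0.5373, 0.0679, 0.0887]
eef_rot: [0.983, 0.186, -0.0, 0.0]
contact_force: [0.8, 0.3, -0.0]
opening: 0.006
finger_force: 0.0
```

Emit:
carry_out --plan '[{"rot":[0,0,0],"xyz":[0,0,0],"grip":255},{"rot":[0,0,0],"xyz":[0,0,0],"grip":255},{"rot":[0,0,0],"xyz":[0,0,0],"grip":255},{"rot":[0,0,0],"xyz":[0,0,0],"grip":255},{"rot":[0,0,0],"xyz":[0,0,0],"grip":255},{"rot":[0,0,0],"xyz":[0,0,0],"grip":255},{"rot":[0,0,0],"xyz":[0,0,0],"grip":255},{"rot":[0,0,0],"xyz":[0,0,0],"grip":255}]'

```text
clock: 10.63
tool_pos: [0.5373, 0.0679, 0.0887]
eef_rot: [0.983, 0.186, 0.0, 0.0]
contact_force: [0.0, 0.1, 0.8]
opening: 0.004
finger_force: 0.0
```

Emit:
carry_out --plan '[{"rot":[0,0,0],"xyz":[0,0,0],"grip":255},{"rot":[0,0,0],"xyz":[0,0,0],"grip":255},{"rot":[0,0,0],"xyz":[0,0,0],"grip":255},{"rot":[0,0,0],"xyz":[0,0,0],"grip":255},{"rot":[0,0,0],"xyz":[0,0,0],"grip":255},{"rot":[0,0,0],"xyz":[0,0,0],"grip":255},{"rot":[0,0,0],"xyz":[0,0,0],"grip":255},{"rot":[0,0,0],"xyz":[0,0,0],"grip":255}]'

```text
clock: 11.3
tool_pos: [0.5374, 0.0679, 0.0887]
eef_rot: [0.983, 0.186, 0.0, 0.0]
contact_force: [-0.6, 0.0, -0.5]
opening: 0.004
finger_force: 0.0
```

Emit:
carry_out --plan '[{"rot":[0,0,0],"xyz":[0,0,0],"grip":255},{"rot":[0,0,0],"xyz":[0,0,0],"grip":255},{"rot":[0,0,0],"xyz":[0,0,-0.02],"grip":255},{"rot":[0,0,0],"xyz":[0,0,-0.05],"grip":255},{"rot":[0,0,0],"xyz":[0,0,-0.08],"grip":255},{"rot":[0,0,0],"xyz":[0,0,-0.11],"grip":255},{"rot":[0,0,0],"xyz":[0,0,-0.135],"grip":255},{"rot":[0,0,0],"xyz":[0,0,-0.145],"grip":255}]'

```text
clock: 11.97
tool_pos: [0.539, 0.0682, 0.2371]
eef_rot: [0.983, 0.186, 0.003, 0.0]
contact_force: [-0.7, 0.1, -0.1]
opening: 0.005
finger_force: 0.0
```

Emit:
carry_out --plan '[{"rot":[0,0,0],"xyz":[-0.003,-0.018,0],"grip":255},{"rot":[0,0,0],"xyz":[-0.007,-0.048,0],"grip":255},{"rot":[0,0,0],"xyz":[-0.012,-0.08,0],"grip":255},{"rot":[0,0,0],"xyz":[-0.016,-0.112,0],"grip":255},{"rot":[0,0,0],"xyz":[-0.021,-0.144,0],"grip":255},{"rot":[0,0,0],"xyz":[-0.026,-0.176,0],"grip":255},{"rot":[0,0,0],"xyz":[-0.03,-0.202,0],"grip":255},{"rot":[0,0,0],"xyz":[-0.031,-0.213,0],"grip":255}]'

```text
clock: 12.63
tool_pos: [0.4278, 0.2585, 0.2331]
eef_rot: [0.982, 0.189, -0.001, -0.001]
contact_force: [-0.2, 0.3, -0.3]
opening: 0.003
finger_force: 0.0
```

Emit:
carry_out --plan '[{"rot":[0,0,0],"xyz":[0,0,0],"grip":255},{"rot":[0,0,0],"xyz":[0,0,0],"grip":255},{"rot":[0,0,0],"xyz":[0,0,0],"grip":255},{"rot":[0,0,0],"xyz":[0,0,0],"grip":255},{"rot":[0,0,0],"xyz":[0,0,0],"grip":255}]'

```text
clock: 13.05
tool_pos: [0.4316, 0.2531, 0.2336]
eef_rot: [0.983, 0.184, 0.0, 0.0]
contact_force: [-0.3, -0.1, -0.2]
opening: 0.006
finger_force: 0.0
```

Down by 0.149 to z 0.084, then hold.

Emit:
carry_out --plan '[{"rot":[0,0,0],"xyz":[0,-0.001,0.015],"grip":255},{"rot":[0,0,0],"xyz":[0,-0.001,0.04],"grip":255},{"rot":[0,0,0],"xyz":[0,-0.001,0.067],"grip":255},{"rot":[0,0,0],"xyz":[0,-0.001,0.094],"grip":255},{"rot":[0,0,0],"xyz":[0,-0.001,0.117],"grip":255},{"rot":[0,0,0],"xyz":[0,-0.001,0.135],"grip":255},{"rot":[0,0,0],"xyz":[0,-0.001,0.145],"grip":255},{"rot":[0,0,0],"xyz":[0,-0.001,0.149],"grip":255}]'

```text
clock: 13.72
tool_pos: [0.4302, 0.2548, 0.0834]
eef_rot: [0.983, 0.185, -0.001, 0.001]
contact_force: [1.0, -0.2, 0.6]
opening: 0.003
finger_force: 0.0
```

Emit:
carry_out --plan '[{"rot":[0,0,0],"xyz":[0,0,0],"grip":255},{"rot":[0,0,0],"xyz":[0,0,0],"grip":255},{"rot":[0,0,0],"xyz":[0,0,0],"grip":255},{"rot":[0,0,0],"xyz":[0,0,0],"grip":255},{"rot":[0,0,0],"xyz":[0,0,0],"grip":255},{"rot":[0,0,0],"xyz":[0,0,0],"grip":255},{"rot":[0,0,0],"xyz":[0,0,0],"grip":255},{"rot":[0,0,0],"xyz":[0,0,0],"grip":255}]'

```text
clock: 14.38
tool_pos: [0.4304, 0.2558, 0.0849]
eef_rot: [0.983, 0.186, 0.0, -0.0]
contact_force: [0.4, -0.3, 0.5]
opening: 0.003
finger_force: 0.0
```

Emit:
carry_out --plan '[{"rot":[0,0,0],"xyz":[0,0,0],"grip":255},{"rot":[0,0,0],"xyz":[0,0,0],"grip":255},{"rot":[0,0,0],"xyz":[0,0,0],"grip":255},{"rot":[0,0,0],"xyz":[0,0,0],"grip":255},{"rot":[0,0,0],"xyz":[0,0,0],"grip":255},{"rot":[0,0,0],"xyz":[0,0,0],"grip":255},{"rot":[0,0,0],"xyz":[0,0,0],"grip":255},{"rot":[0,0,0],"xyz":[0,0,0],"grip":255}]'

```text
clock: 15.05
tool_pos: [0.4303, 0.2558, 0.0847]
eef_rot: [0.983, 0.186, -0.0, 0.0]
contact_force: [-0.6, -0.6, 1.1]
opening: 0.001
finger_force: 0.0
```

Emit:
carry_out --plan '[{"rot":[0,0,0],"xyz":[0,0,0],"grip":255},{"rot":[0,0,0],"xyz":[0,0,0],"grip":255},{"rot":[0,0,0],"xyz":[0,0,0],"grip":255},{"rot":[0,0,0],"xyz":[0,0,0],"grip":255},{"rot":[0,0,0],"xyz":[0,0,0],"grip":255},{"rot":[0,0,0],"xyz":[0,0,0],"grip":255},{"rot":[0,0,0],"xyz":[0,0,0],"grip":255},{"rot":[0,0,0],"xyz":[0,0,0],"grip":255}]'

```text
clock: 15.72
tool_pos: [0.4304, 0.2558, 0.0847]
eef_rot: [0.983, 0.186, 0.0, 0.0]
contact_force: [0.3, 0.3, 0.7]
opening: 0.005
finger_force: 0.0
```

Emit:
carry_out --plan '[{"rot":[0,0,0],"xyz":[0,0,0],"grip":255},{"rot":[0,0,0],"xyz":[0,0,0],"grip":255},{"rot":[0,0,0],"xyz":[0,0,0],"grip":255},{"rot":[0,0,0],"xyz":[0,0,0],"grip":255},{"rot":[0,0,0],"xyz":[0,0,0],"grip":255},{"rot":[0,0,0],"xyz":[0,0,0],"grip":255},{"rot":[0,0,0],"xyz":[0,0,0],"grip":255},{"rot":[0,0,0],"xyz":[0,0,0],"grip":255}]'

```text
clock: 16.38
tool_pos: [0.4303, 0.2558, 0.0847]
eef_rot: [0.983, 0.186, 0.0, 0.0]
contact_force: [-0.2, -0.3, -1.5]
opening: 0.009
finger_force: 0.0
```

Run:
```python
from h import *
im=r.snapshot('side')[:,:,::-1]
cv2.imwrite('pics/p1.png',cv2.resize(im[140:360,200:420],(580,580)))
```

```text
(no output)
```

View pics/p1.png

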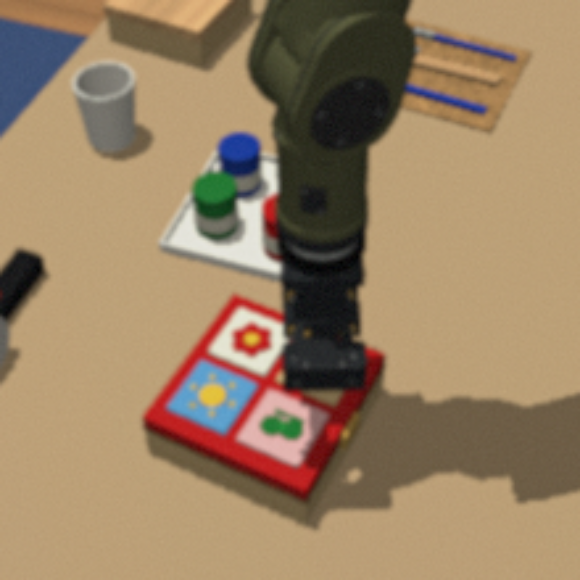

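The side view shows the hand low over the bare panel, at about crop (322,370), with the other panels clear and everything still in place. I'm handing in.

```bash
python3 -c "
from plant import r
print(r.finish_job())"
```

```text
the job is handed in; nothing more can be done
None
```

I pointed about 2 cm above the wide brush head, then the red jar cap, then the bare panel, holding over two seconds at each with raised travel between and no sign of contact, and handed the job in still pointing at the panel; no verdict came back.

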